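# Roll the mallet-head blank into the V-block and push it up to the stop

### The arm

A 7-joint arm with a two-finger parallel gripper is mounted at the origin on the work surface. World frame = base frame: x ahead of the robot, y to its left, z up, the work surface at z = 0. Lengths are in m, angles in rad, forces in N, time in s.
With the tool pointing down it reaches from about 0.4 to 0.85 m from the base axis. Payload 4.5 kg.
Tool frame: the origin (TCP) lies on the centre line of the jaws, within the pads' length; the fingertips stand 8 mm ahead of it and the grasp point (between the pads) lies 11 mm behind it; z points along the fingers, x is the direction in which the jaws open and shut, and the axes are right-handed (so a half turn about z gives the same grasp; the last joint's range is limited). The gripper opens to 88 mm and grips with 3 to 60 N. Pads are 18 mm wide; open, the fingers measure 123 mm over their backs; the gripper's body (75 mm by 187 mm) begins 45 mm behind the grasp point.
Start: joints at [1.346, 0.689, -0.195, 1.565, 0.157, 0.902, -0.215], TCP at [0.16, -0.604, 0.247] pointing down, gripper open.
Joint ranges: [-3.01, 3.01], [-0.46, 2.08], [-1.47, 1.51], [0.13, 2.56], [-1, 4.14], [0.04, 2.09], [-2.66, 2.66]. Speed limits (rad/s): [2.57, 2.57, 3.14, 3.14, 3.14, 3.14, 3.14].

### API

Orientations are given as a unit quaternion [x, y, z, w].
In Python, from plant import r gives the robot as it stands.
- The arm moves only by the shell command python3 -m pendant 'ROWS' [FORCE]. ROWS is JSON, a list of rows, each a list of 3 entries, a list of its own where there are three numbers: the turn, a rotation vector about the tool's x, y, z in rad, then the shift along the tool's x, y, z in m, then the opening, from 0 (shut) to 1 (fully open). In form: [[[wx, wy, wz], [tx, ty, tz], claw], ...]. A call has 1 to 10 rows; each row is the pose to reach, as a shift and turn from the pose commanded when the call began, along the tool's axes at that moment; what a row does not reach only later rows make up. A row lasts 1/10 s, in which the tool goes at most 50 mm and 8.59 degrees, less where a joint would pass 70% of its speed; a pose out of reach is approached as far as the arm can. A call with a gripper value outside its range is refused whole. The fingers move at their own pace and stop on an object; FORCE is the grip in N (left out, the last holds). Time passes only in rows, so rows that repeat a pose let the fingers close. It gives the time, the measured TCP pose, the force and the opening at its end, in the units of the state.
- r.get_state(): the state, without advancing time (a new reading comes with each control period).
- r.snapshot(name): name is "scene" or "top"; returns a dict with "image" (480x640x3 uint8, red, green, blue), "mtx" (3x3 intrinsics, pixels), "dist" ([k1, k2, p1, p2, k3] as OpenCV has them; the pictures are not rectified), "R" (3x3) and "t" (3): a world point X has camera coordinates R X + t. Camera axes: x right, y down, z forward; pixel columns grow to the right and rows downward; lengths in m; the calibration is good to about 2 mm. A picture is of the moment at which its call begins. There is no depth.
- r.finish_job(): hands the job in, once; it reports no verdict.
The state is a dict: "clock": time; "q": joint angles; "qd": joint speeds; "joint_torque": joint torques, N m; "tool_pos": TCP position; "eef_rot": TCP orientation; "contact_force": force on the tool from outside, world axes, zero at the start; "moment": the same for the moment, N m; "opening": opening from 0.0 (shut) to 1.0 (fully open).
Only numpy, scipy, OpenCV 4.12 (cv2) and the standard library are available. Lean on these libraries where they do the work, as an engineer would, in place of code of your own. Each camera call takes 0.05 s, during which the arm holds its last target. There are 200 camera calls.

### The job

Roll the round wooden blank along the loading board until it drops into the steel V-block, then push it endwise along the V until its far end is right up against the end stop, ready for drilling. It must turn over as it rolls and must not be lifted. Leave the mallet, the wedge and the wrench where they lie, and finish with the hand clear.

Things in the scene. Friction and masses are not known exactly. Their poses are not given: they have to be found in the camera images.
- blank: plain round hardwood blank (solid cylinder), 72 mm diameter, 180 mm long, about 0.4 kg, lying on its side on the loading board, free to roll. Origin at its very centre, on the axis; its x axis runs along its length, y and z turn as it rolls (z points up at the start). On the board its centre is 76 mm above the bench.
- cradle: fixed drilling cradle: wooden loading board, steel V-block, steel end stop. Origin at bench level under the bottom line of the V; z up, x along the V (away from the robot), +y the way the blank must roll. The next three points lie on it, with the same axes.
- board_edge (a point): middle of the loading board's edge at the V, on its top, at (-20, -31, 40) mm in the cradle's frame. The level board, 40 mm above the bench, covers cradle x -160 to +120 mm, y -275 to -31 mm; a kerb rises 12 mm above it at y -275 to -263 mm.
- v_seat (a point): where the blank's centre must finally be: cradle (0, 0, 60) mm, lengthwise along x. The oiled, slippery 90-degree V spans x -80 to +80 mm; near flank from the board's edge down to its bottom (y 0, z 9 mm), far flank up to y 66, z 75 mm, then a flat top to y 94 mm. Short of x -80 mm there is no V: the seated blank's near end sticks out there. The blank starts 30-60 mm short of this x.
- stop_face (a point): centre line of the end stop's face, at its top edge: cradle (90, 12, 85) mm. Upright steel plate, face towards -x, y -18 to +42 mm, 12 mm thick, rigid. The blank's far end is to touch this face.
- mallet: bystander, to be left alone: wooden mallet lying on the bench beyond the V-block (head 90 mm by 60 mm diameter, whole length 215 mm along x, 60 mm high); origin at bench level under the handle.
- wedge: bystander, to be left alone: stepped wooden wedge, 185 mm long along its x, 34 mm wide, 22 mm high, lying on the bench just before the loading board's edge nearest the robot; origin at bench level under its thick part.
- wrench: bystander, to be left alone: flat steel wrench lying on the bench behind the start of the loading board; long axis x.
Things that resemble listed ones, but are neither listed nor needed, are in the scene too. Leave any red or yellow look-alike of the blank alone.

How it is judged:
On the way, in this order (a step that is already met when the one before it is completed fails the run):
1. the blank turns over as it rolls along the loading board (its own z axis is more than 70 degrees from upright while it is still on the board) (angle between blank's own z axis and vertical above 1.22 rad and y of blank in the frame of cradle below -0.028 m), for 0.05 s.
2. the blank lies in the V-block (y of blank in the frame of cradle between -0.005 and 0.005 m and z of blank in the frame of cradle below 0.065 m), for 0.2 s.
At the end, for the whole second after the job is handed in: The blank lies at rest in the V, its axis within 4 mm of the V's line and seated height and within 0.04 rad of its direction, its far end within 4 mm of the end stop; mallet, wedge and wrench within 20 mm of where they lay (x of blank in the frame of cradle between -0.004 and 0.004 m and y of blank in the frame of cradle between -0.004 and 0.004 m and z of blank in the frame of cradle between 0.056 and 0.064 m and angle between the x axis of blank and the x axis of cradle, either way round below 0.04 rad and linear speed of blank below 0.01 m/s and distance of each of mallet, wedge, wrench from where it was at the start of the episode below 0.02 m); the robot touches nothing.
It fails at once if the blank is lifted (its centre rises more than 14 mm above its height on the board) (z of blank in the frame of cradle above 0.09 m).
It fails at once if the mallet, the wedge or the wrench is shoved (more than 20 mm) (distance of any of mallet, wedge, wrench from where it was at the start of the episode above 0.02 m).
It also fails if it takes over 51 s, if anything falls off the work surface, if the arm or the gripper's body presses on something with over 40 N, if the wrist force passes 120 N, or if a joint passes its speed limit or range.

## Working session

There is one attempt and no reset: what is moved stays moved. The work goes in short steps, Python scripts to look and compute and a shell command to move; the robot and the scene stay as the last step left them, time stands still between calls to the robot, and variables do not carry over. Pictures are saved under pics/ and viewed, about 8 in all and at most 12, crops included, and the job is handed in when it is done.

```bash
mkdir -p pics; ls; python3 - <<'E'
from plant import r
import cv2
for n in("scene","top"):
    s=r.snapshot(n); cv2.imwrite(f"pics/{n}0.png",s["image"][:,:,::-1]); print(n,s["mtx"].tolist(),s["dist"],s["R"],s["t"])
s=r.get_state();print(s)
E
```

```text
pics
scene [[580.9368459965032, 0.0, 315.60499366645297], [0.0, 580.9368459965032, 239.390579094529], [0.0, 0.0, 1.0]] [-0.18746947  0.          0.          0.          0.        ] [[-0.81892779  0.57386625 -0.0058993 ]
 [ 0.32660179  0.45757082 -0.82701887]
 [-0.47189887 -0.67919546 -0.5621432 ]] [ 0.39222499 -0.10479623  1.72276143]
top [[527.2932668658536, 0.0, 323.5161232013664], [0.0, 527.2932668658536, 244.59473888312567], [0.0, 0.0, 1.0]] [-0.11506797  0.          0.          0.          0.        ] [[-0.02781931 -0.99960261  0.00455051]
 [-0.99887931  0.02762422 -0.03843219]
 [ 0.03829122 -0.00561457 -0.99925085]] [0.08287251 0.51983151 1.15453106]
{'clock': 0.1, 'q': array([ 1.34579939,  0.68987093, -0.19453899,  1.56622052,  0.15732824,
        0.90251377, -0.21506158]), 'qd': array([ 0.000673  , -0.00183526,  0.00181697, -0.00369713, -0.00080441,
       -0.00079951,  0.00040742]), 'joint_torque': array([-3.32703494e-03, -5.28506148e+01, -1.27169397e+00, -1.53838152e+01,
       -5.26340038e-02,  1.97085916e-03,  3.56701514e-05]), 'tool_pos': array([ 0.15977013, -0.60366864,  0.24601412]), 'eef_rot': array([ 7.92482350e-01, -6.09894311e-01, -6.79147998e-04, -4.39215204e-04]), 'contact_force': array([ 0.11349288, -0.70881706,  0.04907134]), 'moment': array([ 0.00051684, -0.00898796,  0.01907369]), 'opening': 0.9979993848299823}
```

View pics/top0.png

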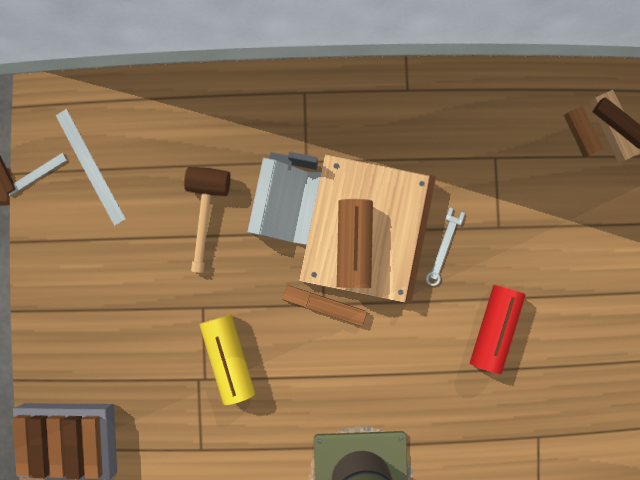

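View pics/scene0.png

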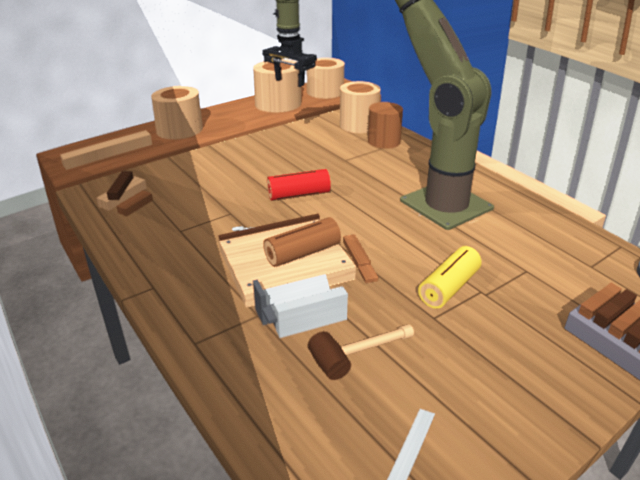

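The top view shows the brown blank on the board at about (355,243). The look-alikes are red at (498,330) and yellow at (227,360), and there is scrap wood in the tray at (60,445). I choose the brown one on the board and will check it in a close crop.

```bash
python3 - <<'E'
import cv2
i=cv2.imread("pics/top0.png")[140:330,235:475]
cv2.imwrite("pics/crop0.png",cv2.resize(i,None,fx=3.3333,fy=3.1579,interpolation=cv2.INTER_CUBIC))
E
```

```text
(no output)
```

View pics/crop0.png

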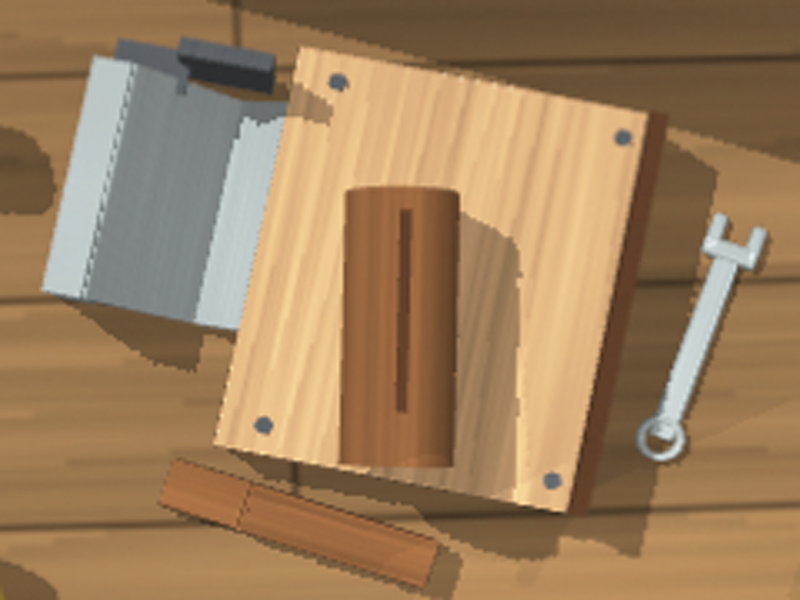

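The crop shows a plain brown round blank with a dark mark on top. Its outline runs (345,190), (460,190), (453,465), (340,465), and it is skewed relative to the board. The board corners are at (300,47), (217,444), (570,513), (650,112).

```bash
cat > h.py <<'E'
import numpy as np,cv2
from plant import r
from scipy.spatial.transform import Rotation as Ro
def ray(s,px,z):
    p=cv2.undistortPoints(np.array([[px]],float),s["mtx"],s["dist"])[0,0]
    d=s["R"].T@np.array([p[0],p[1],1]);c=-s["R"].T@s["t"]
    return c+d*(z-c[2])/d[2]
def proj(s,X):
    return cv2.projectPoints(np.array(X,float).reshape(-1,3),cv2.Rodrigues(s["R"])[0],s["t"],s["mtx"],s["dist"])[0].reshape(-1,2)
def cr(p): return (235+(p[0]+.5)/3.3333-.5,140+(p[1]+.5)/3.1579-.5)
E
python3 - <<'E'
from h import *
s=r.snapshot("top"); print("cam",-s["R"].T@s["t"])
W=[ray(s,cr(p),.04)[:2] for p in [(300,47),(217,444),(570,513),(650,112)]]
C=np.array([(.12,-.031),(-.16,-.031),(-.16,-.263),(.12,-.263)])
W=np.array(W);cm=C.mean(0);wm=W.mean(0);H=(C-cm).T@(W-wm)
th=np.arctan2(H[0,1]-H[1,0],H[0,0]+H[1,1]);R=np.array([[np.cos(th),-np.sin(th)],[np.sin(th),np.cos(th)]])
o=wm-R@cm;print("cradle",o,th,"res mm",(W-(C@R.T+o))*1000)
B=np.array([ray(s,cr(p),z)[:2] for p,z in [((345,190),.09),((460,190),.09),((453,465),.09),((340,465),.09)]])
print(B,B.mean(0));f=(B[0]+B[1])/2;n=(B[2]+B[3])/2
print("len",np.linalg.norm(f-n),"yaw",np.arctan2(*(f-n)[::-1]),"in cradle",R.T@(B.mean(0)-o),"ends",R.T@(f-o),R.T@(n-o))
print(Ro.from_quat(r.get_state()["eef_rot"]).as_matrix())
X=lambda x,y,z:[*(R@[x,y]+o),z]
print("check stop/V corners px(crop)",[( (p[0]-235)*3.333,(p[1]-140)*3.158) for p in proj(s,[X(.09,-.018,.085),X(.09,.042,.085),X(-.08,.094,.075),X(.08,.094,.075)])])
print(ray(s,cr((440,545)),.022),ray(s,cr((425,585)),.022),ray(s,cr((160,500)),.022))
E
```

```text
cam [0.47734599 0.07496183 1.1732673 ]
cradle [0.60707442 0.11664149] -0.22370248715202487 res mm [[-0.79703507  0.89038918]
 [ 1.42268846 -0.19101446]
 [-0.66416022 -0.36811894]
 [ 0.03850683 -0.33125577]]
[[ 0.61049623  0.03609413]
 [ 0.60863629 -0.03524383]
 [ 0.42925062 -0.02527237]
 [ 0.43127527  0.04435562]] [0.5199146  0.00498339]
len 0.17953492463802823 yaw -0.050800129228458814 in cradle [-0.06021765 -0.12821155] ends [ 0.02821134 -0.11276776] [-0.14864665 -0.14365533]
[[ 2.55964664e-01 -9.66686029e-01 -4.60094854e-04]
 [-9.66685194e-01 -2.55965051e-01  1.27620788e-03]
 [-1.35146053e-03  1.18102762e-04 -9.99999080e-01]]
check stop/V corners px(crop) [(np.float64(270.9473374770698), np.float64(70.67071052172652)), (np.float64(176.93581317935028), np.float64(53.26505716685906)), (np.float64(42.995450205625666), np.float64(290.8570021605602)), (np.float64(94.23356683662212), np.float64(56.06422586596253))]
[ 0.37128054 -0.02143745  0.022     ] [ 0.34397646 -0.01083169  0.022     ] [0.40748874 0.16078039 0.022     ]
```

```bash
cat >> h.py <<'E'
TH=-.2237;O=np.array([.6071,.1166])
CR=np.array([[np.cos(TH),-np.sin(TH)],[np.sin(TH),np.cos(TH)]])
def c2w(x,y): return CR@[x,y]+O
def w2c(p): return CR.T@(np.array(p)[:2]-O)
def goto(xy,z,yaw,cur=None):
    """yaw: world angle of tool x, tool down; prints turn & shift from current (or cur=(pos,quat))"""
    s=r.get_state();p,q=cur or (s["tool_pos"],s["eef_rot"])
    R0=Ro.from_quat(q); c,n=np.cos(yaw),np.sin(yaw)
    T=Ro.from_matrix([[c,n,0],[n,-c,0],[0,0,-1]])
    print("turn",(R0.inv()*T).as_rotvec().round(4),"shift",R0.inv().apply(np.r_[xy,z]-p).round(4))
E
python3 - <<'E'
from h import *
goto([.520,.004],.20,-.0508-np.pi/2)
goto([.520,.004],.065,-.0508-np.pi/2)
E
```

```text
turn [3.000e-04 1.300e-03 3.096e-01] shift [-0.4952 -0.5038  0.0467]
turn [3.000e-04 1.300e-03 3.096e-01] shift [-0.4951 -0.5038  0.1817]
```

```bash
python3 -m pendant '[[[0,0.001,0.31],[-0.495,-0.504,0.047],1],[[0,0.001,0.31],[-0.495,-0.504,0.047],1],[[0,0.001,0.31],[-0.495,-0.504,0.047],1],[[0,0.001,0.31],[-0.495,-0.504,0.047],1],[[0,0.001,0.31],[-0.495,-0.504,0.047],1],[[0,0.001,0.31],[-0.495,-0.504,0.047],1],[[0,0.001,0.31],[-0.495,-0.504,0.047],1],[[0,0.001,0.31],[-0.495,-0.504,0.047],1],[[0,0.001,0.31],[-0.495,-0.504,0.047],1],[[0,0.001,0.31],[-0.495,-0.504,0.047],1]]' 5
python3 - <<'E'
from h import *
goto([.520,.004],.20,-.0508-np.pi/2)
goto([.520,.004],.065,-.0508-np.pi/2)
E
```

```text
clock: 1.15
tool_pos: [0.4154, -0.1733, 0.2134]
eef_rot: [-0.689, 0.725, -0.001, -0.0]
contact_force: [1.2, -0.4, 0.2]
opening: 1.004
turn [-0.0003 -0.0011 -0.0006] shift [-0.1825 -0.0954  0.0132]
turn [-0.0003 -0.0011 -0.0006] shift [-0.1827 -0.0954  0.1482]
```

```bash
python3 -m pendant '[[[0,0,0],[-0.183,-0.095,0.013],1],[[0,0,0],[-0.183,-0.095,0.013],1],[[0,0,0],[-0.183,-0.095,0.013],1],[[0,0,0],[-0.183,-0.095,0.013],1],[[0,0,0],[-0.183,-0.095,0.013],1],[[0,0,0],[-0.183,-0.095,0.013],1],[[0,0,0],[-0.183,-0.095,0.013],1],[[0,0,0],[-0.183,-0.095,0.013],1]]'
python3 - <<'E'
from h import *
goto([.520,.004],.065,-.0508-np.pi/2)
E
```

```text
clock: 1.95
tool_pos: [0.5179, 0.0003, 0.2004]
eef_rot: [-0.688, 0.726, -0.001, -0.001]
contact_force: [0.0, -0.5, -0.1]
opening: 1.0
turn [ 0.0008 -0.0024 -0.0039] shift [-0.0041 -0.002   0.1354]
```

```bash
python3 -m pendant '[[[0,-0.002,-0.004],[-0.004,-0.002,0.04],1],[[0,-0.002,-0.004],[-0.004,-0.002,0.07],1],[[0,-0.002,-0.004],[-0.004,-0.002,0.1],1],[[0,-0.002,-0.004],[-0.004,-0.002,0.125],1],[[0,-0.002,-0.004],[-0.004,-0.002,0.135],1],[[0,-0.002,-0.004],[-0.004,-0.002,0.135],1],[[0,-0.002,-0.004],[-0.004,-0.002,0.135],1]]'
python3 - <<'E'
from h import *
goto([.520,.004],.065,-.0508-np.pi/2)
s=r.snapshot("scene");i=s["image"][200:320,210:370,::-1]
cv2.imwrite("pics/g1.png",cv2.resize(i,None,fx=5,fy=5,interpolation=cv2.INTER_CUBIC))
E
```

```text
clock: 2.65
tool_pos: [0.5214, 0.0057, 0.0662]
eef_rot: [-0.69, 0.724, -0.0, 0.001]
contact_force: [0.1, 0.8, 0.6]
opening: 0.999
turn [-0.0013  0.0008  0.0024] shift [0.0018 0.0013 0.0012]
```

View pics/g1.png

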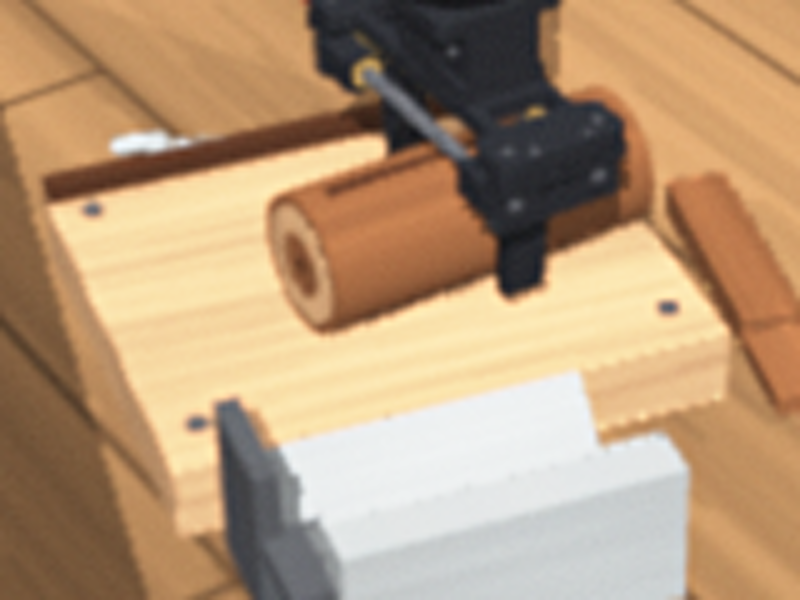

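The fingers straddle the blank at mid-length, about (450,190) in the crop. I will grip it lightly and straighten it flat on the board, with no lift.

```bash
python3 -m pendant '[[[0,0,0],[0,0,0],0.7],[[0,0,0],[0,0,0],0.7],[[0,0,0],[0,0,0],0.7],[[0,0,0],[0,0,0],0.7],[[0,0,0],[0,0,0],0.7],[[0,0,0],[0,0,0],0.7],[[0,0,0],[0,0,0],0.7],[[0,0,0],[0,0,0],0.7]]' 8
```

```text
clock: 3.5
tool_pos: [0.5216, 0.0063, 0.0661]
eef_rot: [-0.69, 0.724, -0.0, 0.001]
contact_force: [0.4, -0.5, 5.8]
opening: 0.817
```

```bash
python3 -m pendant '[[[0,0,0.035],[0.001,-0.005,0],0.7],[[0,0,0.07],[0.002,-0.01,0],0.7],[[0,0,0.105],[0.0025,-0.015,0],0.7],[[0,0,0.14],[0.0035,-0.02,0],0.7],[[0,0,0.173],[0.0043,-0.025,0],0.7],[[0,0,0.173],[0.0043,-0.025,0],0.7],[[0,0,0.173],[0.0043,-0.025,0],0.7],[[0,0,0.173],[0.0043,-0.025,0],0.7]]'
python3 - <<'E'
from h import *
s=r.get_state();print(w2c(s["tool_pos"]), Ro.from_quat(s["eef_rot"]).as_matrix()[:,0], "want x dir",c2w(0,-1)-O)
E
```

```text
clock: 4.3
tool_pos: [0.5437, 0.0016, 0.0655]
eef_rot: [-0.625, 0.781, 0.002, -0.001]
contact_force: [-3.7, 0.3, 5.8]
opening: 0.815
[-0.03629459 -0.12620494] [-2.18413677e-01 -9.75856000e-01 -7.30437628e-04] want x dir [-0.22183894 -0.97508332]
```

```bash
python3 -m pendant '[[[0,0,0],[0,0,0],0.9],[[0,0,0],[0,0,0],1],[[0,0,0],[0,0,0],1],[[0,0,0],[0,0,0],1],[[0,0,0],[0,0,-0.03],1],[[0,0,0],[0,0,-0.06],1],[[0,0,0],[0,0,-0.09],1],[[0,0,0],[0,0,-0.1],1],[[0,0,0],[0,0,-0.1],1],[[0,0,0],[0,0,-0.1],1]]'
python3 - <<'E'
from h import *
print(r.get_state()["q"])
for y in(TH,TH+np.pi): goto(c2w(-.036,-.200),.165,y)
E
```

```text
clock: 5.3
tool_pos: [0.5452, 0.001, 0.1644]
eef_rot: [-0.625, 0.78, 0.001, -0.0]
contact_force: [-0.3, -0.6, -0.7]
opening: 0.999
[-0.12968957  0.70527264  0.07314813  1.89361623 -0.09320111  0.54711665
 -1.78501985]
turn [ 6.0000e-04  1.6000e-03 -1.5671e+00] shift [ 0.0735  0.0015 -0.0006]
turn [ 1.6000e-03 -6.0000e-04  1.5745e+00] shift [ 0.0735  0.0015 -0.0006]
```

```bash
python3 -m pendant '[[[0,0,1.572],[0.073,0.0015,0],1],[[0,0,1.572],[0.073,0.0015,0],1],[[0,0,1.572],[0.073,0.0015,0],1],[[0,0,1.572],[0.073,0.0015,0],1],[[0,0,1.572],[0.073,0.0015,0],1],[[0,0,1.572],[0.073,0.0015,0],1],[[0,0,1.572],[0.073,0.0015,0],1],[[0,0,1.572],[0.073,0.0015,0],1],[[0,0,1.572],[0.073,0.0015,0],1],[[0,0,1.572],[0.073,0.0015,0],1]]'
python3 -m pendant '[[[0,0,0.145],[0,0,0],1],[[0,0,0.145],[0,0,0],1],[[0,0,0.145],[0,0,0],1],[[0,0,0.145],[0,0,0],1]]'
python3 - <<'E'
from h import *
print(r.get_state()["q"])
goto(c2w(-.036,-.200),.066,TH+np.pi)
s=r.snapshot("top");i=s["image"][140:330,235:475,::-1]
cv2.imwrite("pics/t2.png",cv2.resize(i,None,fx=3.3333,fy=3.1579,interpolation=cv2.INTER_CUBIC))
E
```

```text
clock: 6.3
tool_pos: [0.5273, -0.07, 0.1636]
eef_rot: [0.078, 0.997, 0.0, -0.001]
contact_force: [1.1, 0.3, 0.1]
opening: 1.0
clock: 6.7
tool_pos: [0.528, -0.0699, 0.1646]
eef_rot: [0.145, 0.989, 0.0, -0.001]
contact_force: [-0.7, -0.1, 0.3]
opening: 1.001
[-0.3115168   0.78656126  0.62640317  1.94636355 -0.74856134  0.6573312
 -2.63768834]
turn [ 0.0008 -0.0014 -0.068 ] shift [ 0.     -0.0007  0.0986]
```

View pics/t2.png

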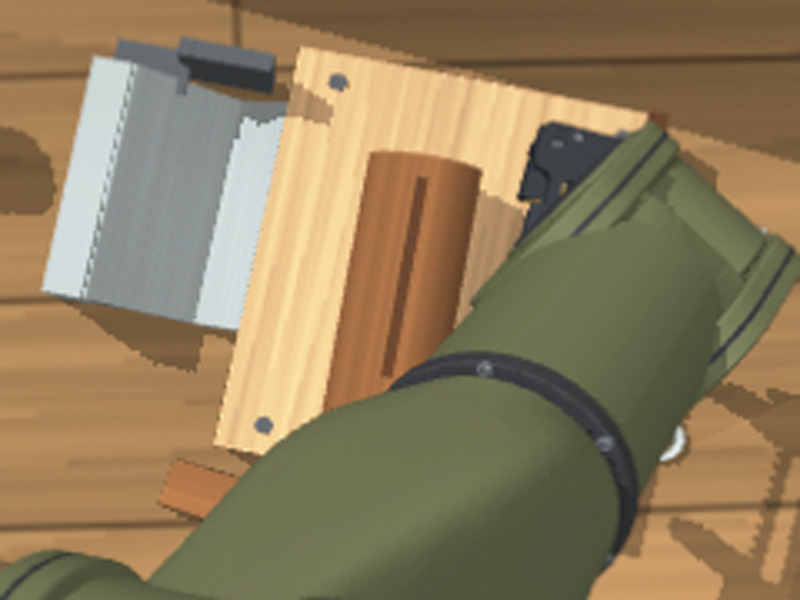

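The blank now lies parallel to the V at about (405,280), but joint 7 is close to its limit. I will turn the hand half a turn back to the equivalent pose.

```bash

python3 -m pendant '[[[0,0,-1.5],[0,0,0],1],[[0,0,-1.5],[0,0,0],1],[[0,0,-1.5],[0,0,0],1],[[0,0,-1.5],[0,0,0],1],[[0,0,-1.5],[0,0,0],1],[[0,0,-1.5],[0,0,0],1],[[0,0,-1.5],[0,0,0],1],[[0,0,-1.5],[0,0,0],1],[[0,0,-1.5],[0,0,0],1],[[0,0,-1.5],[0,0,0],1]]'
python3 -m pendant '[[[0,0,-1.5],[0,0,0],1],[[0,0,-1.5],[0,0,0],1],[[0,0,-1.5],[0,0,0],1],[[0,0,-1.5],[0,0,0],1],[[0,0,-1.5],[0,0,0],1],[[0,0,-1.5],[0,0,0],1],[[0,0,-1.5],[0,0,0],1],[[0,0,-1.5],[0,0,0],1],[[0,0,-1.5],[0,0,0],1],[[0,0,-1.5],[0,0,0],1]]'
python3 - <<'E'
from h import *
print(r.get_state()["q"])
goto(c2w(-.036,-.200),.066,TH)
E
```

```text
clock: 7.75
tool_pos: [0.5286, -0.0702, 0.1657]
eef_rot: [-0.57, 0.822, 0.0, 0.001]
contact_force: [0.2, 0.4, -0.4]
opening: 1.008
clock: 8.75
tool_pos: [0.5287, -0.0704, 0.1658]
eef_rot: [0.977, -0.213, 0.001, -0.001]
contact_force: [0.3, -0.0, 0.1]
opening: 1.0
[ 0.17322726  0.69194461 -0.20771903  1.92121851  0.25162008  0.55111122
 -0.6320415 ]
turn [-0.0018 -0.0016 -0.2054] shift [-0.0011  0.0007  0.0998]
```

```bash
python3 -m pendant '[[[0,0,-0.205],[-0.001,0.001,0],1],[[0,0,-0.205],[-0.001,0.001,0],1],[[0,0,-0.205],[-0.001,0.001,0.03],1],[[0,0,-0.205],[-0.001,0.001,0.06],1],[[0,0,-0.205],[-0.001,0.001,0.085],1],[[0,0,-0.205],[-0.001,0.001,0.1],1],[[0,0,-0.205],[-0.001,0.001,0.1],1],[[0,0,-0.205],[-0.001,0.001,0.1],1]]'
python3 - <<'E'
from h import *
s=r.get_state();print(w2c(s["tool_pos"]))
goto(c2w(-.036,-.165),.066,TH)
E
```

```text
clock: 9.55
tool_pos: [0.5274, -0.0705, 0.0658]
eef_rot: [0.993, -0.115, 0.001, -0.001]
contact_force: [-0.0, -0.6, 0.2]
opening: 0.998
[-0.03617202 -0.20008948]
turn [-0.0017 -0.0008 -0.007 ] shift [-0.0001 -0.0351 -0.0002]
```

```bash
python3 -m pendant '[[[0,0,-0.007],[0,-0.018,0],1],[[0,0,-0.007],[0,-0.026,0],1],[[0,0,-0.007],[0,-0.032,0],1],[[0,0,-0.007],[0,-0.038,0],1],[[0,0,-0.007],[0,-0.044,0],1],[[0,0,-0.007],[0,-0.05,0],1],[[0,0,-0.007],[0,-0.056,0],1],[[0,0,-0.007],[0,-0.062,0],1],[[0,0,-0.007],[0,-0.068,0],1],[[0,0,-0.007],[0,-0.074,0],1]]'
python3 - <<'E'
from h import *
s=r.get_state();print(w2c(s["tool_pos"]))
s=r.snapshot("scene");i=s["image"][200:350,190:390,::-1]
cv2.imwrite("pics/g3.png",cv2.resize(i,None,fx=4,fy=4,interpolation=cv2.INTER_CUBIC))
E
```

```text
clock: 10.55
tool_pos: [0.5441, 0.0021, 0.0653]
eef_rot: [0.994, -0.112, -0.0, -0.0]
contact_force: [0.1, -0.2, 0.7]
opening: 0.999
[-0.03606516 -0.12558903]
```

View pics/g3.png

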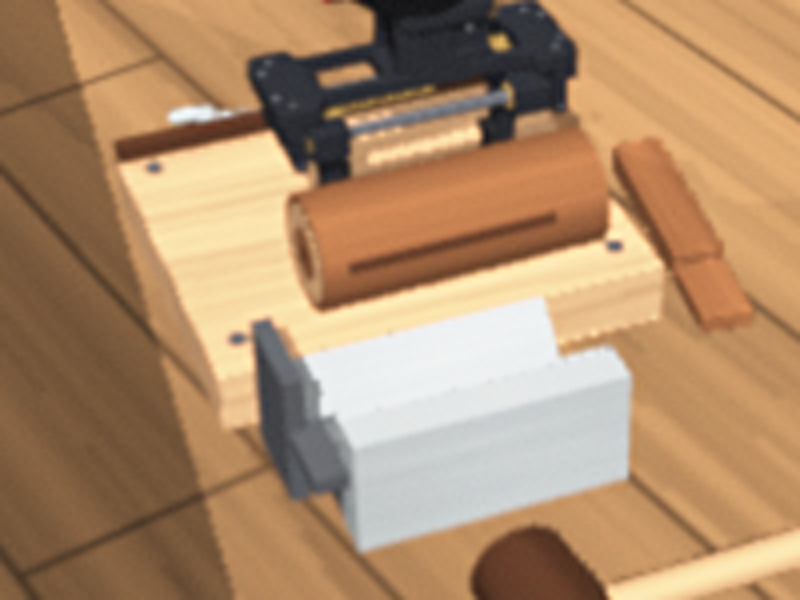

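The blank has rolled over: its mark has moved from the top round to the front at (455,242), and it is still on the board and parallel to the V. I will keep pushing.

```bash
python3 -m pendant '[[[0,0,0],[0,-0.006,0],1],[[0,0,0],[0,-0.012,0],1],[[0,0,0],[0,-0.018,0],1],[[0,0,0],[0,-0.024,0],1],[[0,0,0],[0,-0.03,0],1],[[0,0,0],[0,-0.036,0],1],[[0,0,0],[0,-0.042,0],1],[[0,0,0],[0,-0.048,0],1],[[0,0,0],[0,-0.054,0],1],[[0,0,0],[0,-0.058,0],1]]'
python3 -m pendant '[[[0,0,0],[0,0,0],1],[[0,0,0],[0,0,0],1],[[0,0,0],[0,0,0],1],[[0,0,0],[0,0,0],1],[[0,0,0],[0,0,0],1]]'
python3 - <<'E'
from h import *
s=r.get_state();print(w2c(s["tool_pos"]))
s=r.snapshot("scene");i=s["image"][200:350,190:390,::-1]
cv2.imwrite("pics/g4.png",cv2.resize(i,None,fx=4,fy=4,interpolation=cv2.INTER_CUBIC))
E
```

```text
clock: 11.6
tool_pos: [0.5571, 0.0591, 0.0654]
eef_rot: [0.994, -0.112, 0.0, -0.001]
contact_force: [-0.0, 0.0, 0.3]
opening: 0.999
clock: 12.1
tool_pos: [0.5569, 0.0579, 0.0654]
eef_rot: [0.994, -0.112, 0.0, -0.0]
contact_force: [-0.9, -0.4, 0.2]
opening: 1.0
[-0.035946   -0.06840533]
```

View pics/g4.png

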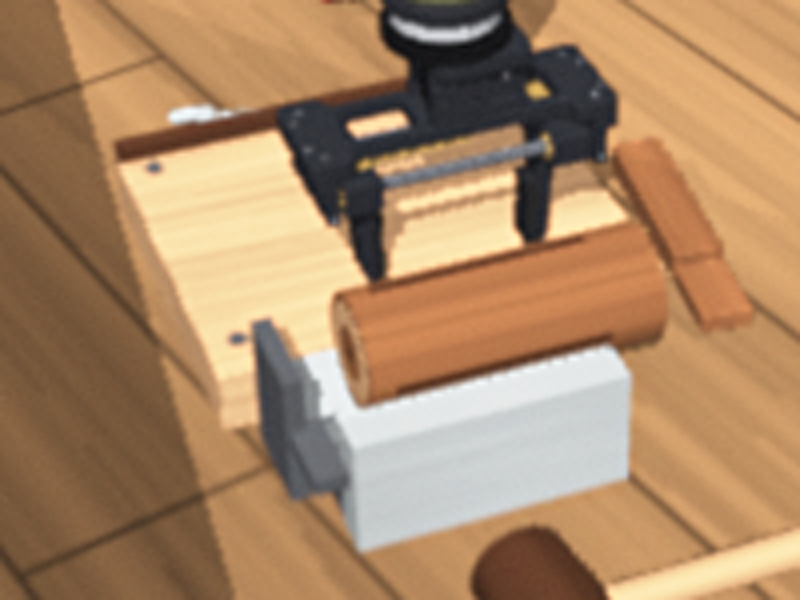

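The blank lies in the V, with its far end at (352,350), short of the stop. Next I will raise the hand, shut it, quarter-turn it, and go behind the near end.

```bash
python3 -m pendant '[[[0,0,0],[0,0.01,-0.03],1],[[0,0,0],[0,0.01,-0.07],1],[[0,0,0],[0,0.01,-0.1],0.5],[[0,0,0],[0,0.01,-0.1],0],[[0,0,0],[0,0.01,-0.1],0],[[0,0,0],[0,0.01,-0.1],0]]'
python3 - <<'E'
from h import *
print(r.get_state()["q"])
goto(c2w(-.160,0),.165,TH+np.pi/2)
s=r.snapshot("top")
i=s["image"][140:330,235:475,::-1]
X=lambda x,y,z:[*c2w(x,y),z]
i=cv2.resize(i,None,fx=3.3333,fy=3.1579,interpolation=cv2.INTER_CUBIC)
for dx in(-.036,0):
  for P in [X(dx+.09,-.036,.06),X(dx+.09,.036,.06),X(dx-.09,.036,.06),X(dx-.09,-.036,.06)]:
    p=proj(s,P)[0];cv2.drawMarker(i,(int((p[0]-235)*3.333),int((p[1]-140)*3.158)),(255,0,255) if dx else (0,255,0),0,10)
cv2.imwrite("pics/t5.png",i)
E
```

```text
clock: 12.75
tool_pos: [0.5538, 0.0481, 0.1643]
eef_rot: [0.994, -0.112, -0.001, -0.0]
contact_force: [0.2, 0.3, -0.5]
opening: 0.66
[-0.03268094  0.71904888 -0.22877391  1.85157223  0.26533329  0.60243935
 -0.65060747]
turn [-1.500e-03  1.600e-03 -1.571e+00] shift [-0.1232 -0.0786 -0.0004]
```

View pics/t5.png

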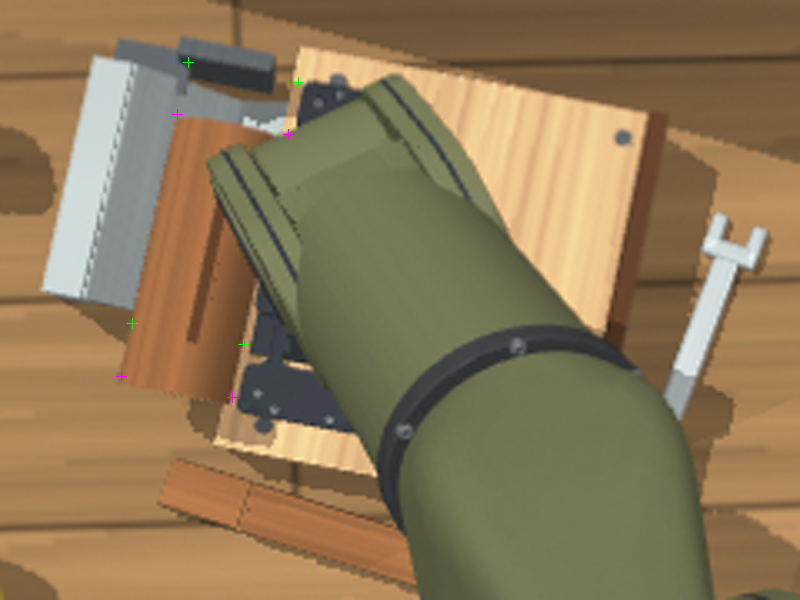

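The blank's outline matches the predicted seated position (magenta marks) in y, with its centre about 38 mm short in x.

```bash
python3 -m pendant '[[[0,0,-1.571],[-0.123,-0.0786,0],0],[[0,0,-1.571],[-0.123,-0.0786,0],0],[[0,0,-1.571],[-0.123,-0.0786,0],0],[[0,0,-1.571],[-0.123,-0.0786,0],0],[[0,0,-1.571],[-0.123,-0.0786,0],0],[[0,0,-1.571],[-0.123,-0.0786,0],0],[[0,0,-1.571],[-0.123,-0.0786,0],0],[[0,0,-1.571],[-0.123,-0.0786,0],0],[[0,0,-1.571],[-0.123,-0.0786,0],0],[[0,0,-1.571],[-0.123,-0.0786,0],0]]'
python3 -m pendant '[[[0,0,-0.145],[0,0,0],0],[[0,0,-0.145],[0,0,0],0],[[0,0,-0.145],[0,0,0],0],[[0,0,-0.145],[0,0,0],0]]'
python3 - <<'E'
from h import *
s=r.get_state();print(s["q"],w2c(s["tool_pos"]))
goto(c2w(-.160,0),.062,TH+np.pi/2)
E
```

```text
clock: 13.8
tool_pos: [0.4515, 0.1521, 0.1644]
eef_rot: [0.801, 0.598, -0.001, -0.001]
contact_force: [-0.9, 0.7, 0.2]
opening: 0.005
clock: 14.2
tool_pos: [0.452, 0.1523, 0.1651]
eef_rot: [0.759, 0.651, -0.0, -0.0]
contact_force: [-0.2, -0.1, -0.2]
opening: 0.002
[-0.02841678  0.70293349 -0.63521896  2.06880754  0.73675226  0.60620258
  0.23738089] [-0.15918408  0.00034938]
turn [-0.0007 -0.0005  0.0717] shift [-0.0003 -0.0008  0.1031]
```

```bash
python3 -m pendant '[[[0,0,0.072],[0,-0.001,0.03],0],[[0,0,0.072],[0,-0.001,0.06],0],[[0,0,0.072],[0,-0.001,0.09],0],[[0,0,0.072],[0,-0.001,0.103],0],[[0,0,0.072],[0,-0.001,0.103],0],[[0,0,0.072],[0,-0.001,0.103],0],[[0,0,0.072],[0,0.01,0.103],0],[[0,0,0.072],[0,0.015,0.103],0],[[0,0,0.072],[0,0.015,0.103],0]]'
python3 - <<'E'
from h import *
s=r.get_state();print(w2c(s["tool_pos"]))
goto(c2w(-.105,0),.062,TH+np.pi/2)
E
```

```text
clock: 15.1
tool_pos: [0.4684, 0.1501, 0.0633]
eef_rot: [0.782, 0.624, 0.002, -0.0]
contact_force: [-1.0, -0.6, 0.8]
opening: 0.008
[-0.14269989  0.00184791]
turn [ 0.0019 -0.0025 -0.0003] shift [-0.0018  0.0377  0.0013]
```

```bash
python3 -m pendant '[[[0,0,0],[-0.001,0.004,0],0],[[0,0,0],[-0.001,0.008,0],0],[[0,0,0],[-0.001,0.012,0],0],[[0,0,0],[-0.001,0.016,0],0],[[0,0,0],[-0.001,0.02,0],0],[[0,0,0],[-0.001,0.024,0],0],[[0,0,0],[-0.001,0.028,0],0],[[0,0,0],[-0.001,0.032,0],0],[[0,0,0],[-0.001,0.035,0],0],[[0,0,0],[-0.001,0.037,0],0]]'
python3 -m pendant '[[[0,0,0],[0,0.001,0],0],[[0,0,0],[0,0.002,0],0],[[0,0,0],[0,0.003,0],0],[[0,0,0],[0,0.003,0],0]]'
python3 - <<'E'
from h import *
s=r.get_state();print(w2c(s["tool_pos"]),CR.T@s["contact_force"][:2])
E
```

```text
clock: 16.1
tool_pos: [0.5034, 0.1409, 0.0624]
eef_rot: [0.781, 0.624, 0.0, -0.0]
contact_force: [-3.0, -1.4, 0.6]
opening: 0.007
clock: 16.5
tool_pos: [0.5061, 0.1405, 0.0625]
eef_rot: [0.781, 0.625, 0.001, -0.0]
contact_force: [-1.6, -1.2, -0.3]
opening: 0.006
[-0.10381741  0.00086247] [-1.29404063 -1.56241891]
```

```bash
python3 -m pendant '[[[0,0,0],[0,0.001,0],0],[[0,0,0],[0,0.002,0],0],[[0,0,0],[0,0.003,0],0],[[0,0,0],[0,0.003,0],0],[[0,0,0],[0,0.003,0],0]]'
python3 -m pendant '[[[0,0,0],[0,0.001,0],0],[[0,0,0],[0,0.0015,0],0],[[0,0,0],[0,0.002,0],0],[[0,0,0],[0,0.002,0],0]]'
python3 - <<'E'
from h import *
s=r.get_state();print(w2c(s["tool_pos"]),CR.T@s["contact_force"][:2])
E
```

```text
clock: 17.0
tool_pos: [0.5091, 0.1398, 0.0625]
eef_rot: [0.781, 0.624, 0.001, -0.0]
contact_force: [-0.9, -0.2, -0.4]
opening: 0.005
clock: 17.4
tool_pos: [0.5108, 0.1394, 0.0625]
eef_rot: [0.781, 0.625, 0.0, -0.0]
contact_force: [-1.0, 0.2, 0.5]
opening: 0.005
[-0.0989954   0.00084375] [-1.01991783  0.01859395]
```

```bash
python3 -m pendant '[[[0,0,0],[0,0.001,0],0],[[0,0,0],[0,0.002,0],0],[[0,0,0],[0,0.002,0],0],[[0,0,0],[0,0.002,0],0]]'
python3 - <<'E'
from h import *
s=r.get_state();print(w2c(s["tool_pos"]),CR.T@s["contact_force"][:2])
s=r.snapshot("scene");i=s["image"][230:350,230:390,::-1]
i=cv2.resize(i,None,fx=5,fy=5,interpolation=cv2.INTER_CUBIC)
cv2.imwrite("pics/g6.png",i)
E
```

```text
clock: 17.8
tool_pos: [0.5108, 0.1393, 0.0625]
eef_rot: [0.781, 0.625, -0.001, -0.001]
contact_force: [-5.7, 1.1, 4.1]
opening: 0.007
[-0.09894041  0.00080091] [-5.7547284  -0.17999899]
```

View pics/g6.png

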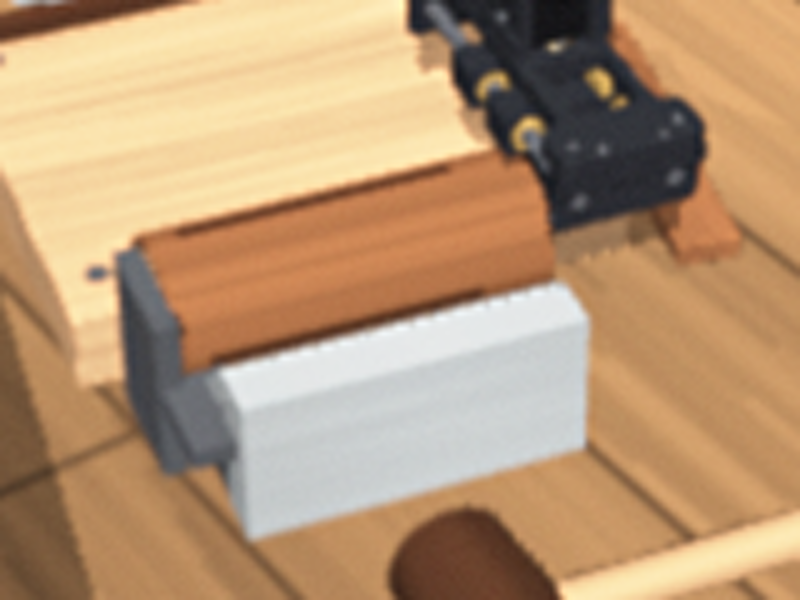

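The tool stalled at x = -98.9 mm (= -90 - 9) and the push force rose to 5.8 N. The picture shows the far end against the stop at (160,300). I will back off, then rise.

```bash
python3 -m pendant '[[[0,0,0],[0,-0.005,0],0],[[0,0,0],[0,-0.02,0],0],[[0,0,0],[0,-0.04,0],0],[[0,0,0],[0,-0.05,0],0],[[0,0,0],[0,-0.05,-0.03],0],[[0,0,0],[0,-0.05,-0.08],0],[[0,0,0],[0.05,-0.05,-0.13],0],[[0,0,0],[0.1,-0.05,-0.15],0],[[0,0,0],[0.15,-0.05,-0.15],0],[[0,0,0],[0.15,-0.05,-0.15],0]]'
python3 -m pendant '[[[0,0,0],[0.05,0,0],0],[[0,0,0],[0.1,0,0],0],[[0,0,0],[0.12,0,0],0],[[0,0,0],[0.12,0,0],0],[[0,0,0],[0.12,0,0],0]]'
python3 - <<'E'
from h import *
s=r.snapshot("top")
i=s["image"][140:330,235:475,::-1]
X=lambda x,y,z:[*c2w(x,y),z]
i=cv2.resize(i,None,fx=3.3333,fy=3.1579,interpolation=cv2.INTER_CUBIC)
for P in [X(.09,-.036,.06),X(.09,.036,.06),X(-.09,.036,.06),X(-.09,-.036,.06),X(.09,0,.096),X(-.09,0,.096)]:
    p=proj(s,P)[0];cv2.drawMarker(i,(int((p[0]-235)*3.333),int((p[1]-140)*3.158)),(0,255,0),0,10)
cv2.imwrite("pics/t7.png",i);print(r.get_state()["contact_force"])
E
```

```text
clock: 18.85
tool_pos: [0.4983, 0.3021, 0.2152]
eef_rot: [0.78, 0.625, 0.005, -0.002]
contact_force: [-0.4, -0.2, -0.1]
opening: 0.008
clock: 19.35
tool_pos: [0.5236, 0.4123, 0.2124]
eef_rot: [0.781, 0.624, 0.0, 0.0]
contact_force: [-0.7, -0.5, 0.1]
opening: 0.003
[ 0.16760056 -0.94022972  0.89778941]
```

View pics/t7.png

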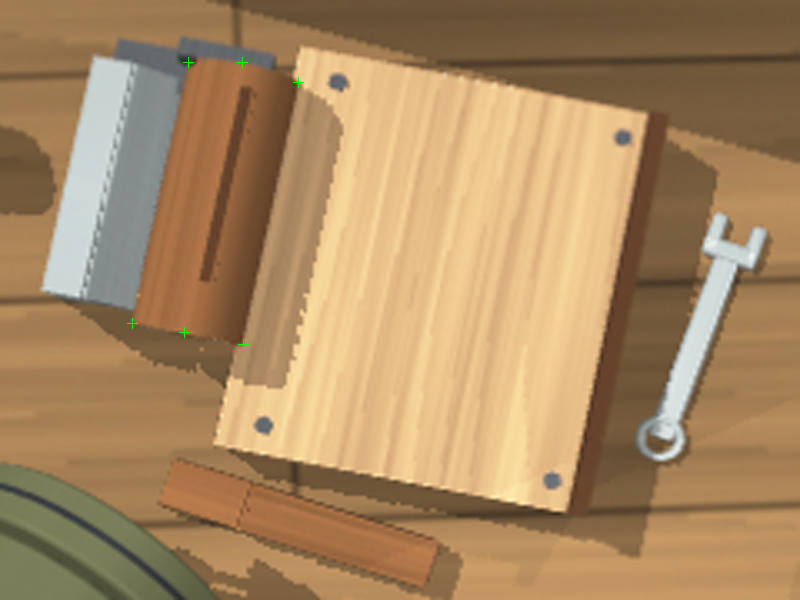

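The blank's ends and corners match the target marks within about 2 mm. The wedge and wrench haven't moved, and the hand is clear.

```bash
python3 -c "
from plant import r
print(r.finish_job())"
```

```text
the job is handed in; nothing more can be done
None
```

The blank is in the V, against the end stop, and the job was handed in at about 19.4 s of the 51 s allowed; no verdict was reported.

- **Straightening:** The blank lay about 0.17 rad askew. Before rolling, I gripped it lightly and, without lifting it, turned it parallel to the V and slid it about 25 mm lengthwise on the board.
- **Rolling:** I pushed it with the two open fingers. Its mark turned about 90° while it was still on the board, and it then dropped into the V.
- **Endwise push:** With the fingers shut, I pushed it along the V until the tool stalled at x = -98.9 mm in the cradle frame and the force rose to 5.8 N.

**Last checks:**
- In the final top picture the blank's ends and corners matched the predicted target position to about 2 mm, which is as good as the calibration.
- The wedge and wrench look unmoved in that picture.
- The mallet was outside that view. I last saw part of it in the picture before backing off, where it looked undisturbed. The retreat then crossed its side of the V with the tool about 0.2 m up.
- The hand is clear, and force readings were about 1 N or less.
- No check failed or disagreed.

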